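Find the empty bay of the stock case and push its cover open

ROBOT

A 6-joint arm with a two-finger parallel gripper is mounted at the origin on the work surface. World frame = base frame: x ahead of the robot, y to its left, z up, the work surface at z = 0. Lengths are in m, angles in degrees, forces in N, time in s.
With the tool pointing down it reaches from about 0.35 to 0.975 m from the base axis. Payload 7.1 kg.
Tool frame: the origin (TCP) lies midway between the tips of the shut fingers; the grasp point (between the pads) lies 19 mm behind it; z points along the fingers, y is the line along which they close (so a half turn about z gives the same grasp; the last joint's range is limited). The gripper opens to 88 mm and grips with 3 to 60 N. Pads are 20 mm wide; open, the fingers measure 115 mm over their backs; the gripper's body (75 mm by 178 mm) begins 61 mm behind the grasp point.
Start: joints at [-71.849, 24.242, 93.386, -0, 62.372, -1.089], TCP at [0.206, -0.59, 0.223] pointing down, gripper open.
Joint ranges: [-172.04, 172.04], [-51.8, 120.97], [4.93, 147.93], [-75.15, 255.16], [6.16, 154.13], [-145.62, 145.62]. Speed limits (degrees/s): [136.94, 136.94, 172.46, 180, 180, 180].

INTERFACE

Orientations are given as [roll, pitch, yaw] about the fixed x, y, z axes, in that order (R = Rz(yaw) Ry(pitch) Rx(roll)).
In Python, from rig import * gives the robot as it stands. The module is installed in compiled form; this text tells all that it offers.
- The arm moves only by the shell command python3 -m crank 'ROWS' [OPENING] [FORCE]. ROWS is JSON, a list of rows, each a list of 6 numbers: the shift along the tool's x, y, z in mm, then the turn, a rotation vector about the tool's x, y, z in rad. A call has 1 to 12 rows; each row shifts and turns the commanded pose from where the row before left it, along the tool's axes as they then stand; what a row does not reach is not made up. A row lasts 1/12 s, in which the tool goes at most 41.7 mm and 7.16 degrees, less where a joint would pass 70% of its speed; a pose out of reach is approached as far as the arm can. A call is refused whole if a number of a shift passes 41.7 or a number of a turn 0.125, either way. A call with a gripper value outside its range is refused whole. OPENING is the opening, from 0 (shut) to 1 (fully open), set as the call begins (- or left out, the last holds). The fingers move at their own pace and stop on an object; FORCE is the grip in N (left out, the last holds). Time passes only in rows, so rows that do not move let the fingers close. It gives the time, the measured TCP pose, the force, the opening and the grip force at its end, in the units of the state.
- read_state(): the state, without advancing time (a new reading comes with each control period).
- camera(name): name is "side" or "top" or "wrist"; returns a dict with "color" (400x640x3 uint8, red, green, blue), "vfov" (degrees; the focal length in pixels is half the picture's height over the tangent of half this angle, whatever the lens; pixels are square), "cx", "cy" (the principal point, pixels), "eye" and "orientation" of the camera in the world. Camera axes: x right, y up, looking along -z (the intrinsics and any distortion apply to the point x, -y, -z); pixel columns grow to the right and rows downward; lengths in m; the calibration is good to about 2 mm. A picture is of the moment at which its call begins. There is no depth.
- finish_job(): hands the job in; it is judged then, once.
The state is a dict: "time_s": time; "joint_pos": joint angles; "joint_velocities": joint speeds; "tau": joint torques, N m; "ee_pos": TCP position; "tcp_rot": TCP orientation; "force": force on the tool from outside, world axes, zero at the start; "ft_torque": the same for the moment, N m; "gripper_width": finger opening in m; "grip_force": force on a finger pad.
Only numpy, scipy, OpenCV 4.12 (cv2) and the standard library are available. Lean on these libraries where they do the work, as an engineer would, in place of code of your own. Each camera call takes 0.05 s, during which the arm holds its last target. There are 200 camera calls.

TASK

One bay of the grey stock case is empty: with closed fingertips, gently press the ribbed near end of each of the five identical covers until you find the one that rocks instead of sitting firm. Push the near end of that cover down into the bay until it stands tilted by about 45 degrees or more, and leave it open. Press no cover hard, leave the other covers shut, and do not lift or shift any of the things standing about.

Things in the scene. Friction and masses are not known exactly. Their poses are not given: they have to be found in the camera images.
- case: grey stock case, fixed: 190 (x) x 508 (y) x 90 mm high. Origin on the table under the pivot line of the covers; near face at x = -80 mm, far face at +110 mm; y runs along the row of covers. Five bays 100 mm apart, 106 x 92 mm, floor 5 mm above the table; flat back deck at x = +38 to +110 mm. Four bays are packed full, one (any, hidden) is almost empty
- cover1 (a joint): tilt of the cover at y = -200 mm of the case. All five covers are alike: bare metal, 100 (x) x 90 (y) x 5 mm, flush with the case top (90 mm high), each on a pivot along y at x = 0 of the case, 2.5 mm below its top face: 65 mm of cover on the near side, 35 mm on the far side. 0 = shut; grows (rad) to 1.1 as the near end sinks and the far end rises
- cover1_pad (a point): the place to press: middle of the ribbed patch (60 mm wide, ribs 1 mm proud) on the top face of cover1, 45 mm nearer than its pivot line, 20 mm from its near edge, 23 mm from the near wall of the bay; moves with the cover
- cover2 (a joint): tilt of the cover at y = -100 mm of the case. As cover1. Over a full bay the near end of a cover gives only 2 to 3 mm (under 0.1 rad) and then sits firm
- cover2_pad (a point): the same point of cover2
- cover3 (a joint): tilt of the cover at y = 0 mm of the case. As cover1. Over the almost empty bay a cover goes on sinking under about 1 to 3 N at the ribs, and its stiff pivot keeps it at the tilt where it is left
- cover3_pad (a point): the same point of cover3
- cover4 (a joint): tilt of the cover at y = 100 mm of the case. As cover1. The far end of a cover cannot be pressed down
- cover4_pad (a point): the same point of cover4
- cover5 (a joint): tilt of the cover at y = 200 mm of the case. As cover1
- cover5_pad (a point): the same point of cover5
- unit1: green and black hand-held unit, 36 x 62 x 27 mm, lying on the back deck of the case; loose, a bystander
- unit2: green and black hand-held unit, 36 x 62 x 27 mm, on the table in front of the case; loose, a bystander
- driver: screwdriver with a black handle 24 mm thick, 170 mm long, lying along the back deck of the case; loose, a bystander
- spool: steel ring, 32 mm across, 22 mm high, standing on the back deck of the case; loose, a bystander
- cutters: side cutters with grey handles, 130 mm long, 14 mm high, on the table in front of the case; loose, a bystander
- jar: clear jar, 60 mm across, 80 mm high, on the table to the left of the case; loose, a bystander
- mug: white mug, 80 mm across, 90 mm high, on the table to the right of the case; loose, a bystander

How it is judged:
By the outcome, as a careful person would: the job done as asked, in the order asked, and still so for the second after the job is handed in, with the robot touching nothing.
It also fails if it takes over 51 s, if anything falls off the work surface, if the arm or the gripper's body presses on something with over 40 N, if the wrist force passes 120 N, or if a joint passes its speed limit or range.

## Working session

There is one attempt and no reset: what is moved stays moved. The work goes in short steps, Python scripts to look and compute and a shell command to move; the robot and the scene stay as the last step left them, time stands still between calls to the robot, and variables do not carry over. Pictures are saved under pics/ and viewed, at most 10 in all, crops included, and the job is handed in when it is done.

```bash
mkdir -p pics
python3 - <<'E'
from rig import *
import cv2,numpy as np
for n in("top","side"):
    c=camera(n); cv2.imwrite(f"pics/{n}0.png",c["color"][:,:,::-1])
    print(n,{k:v for k,v in c.items() if k!="color"})
s=read_state();print(s["time_s"],s["ee_pos"],s["tcp_rot"],s["force"])
E
```

```text
top {'vfov': 51.769291139538886, 'cx': 322.7153401540126, 'cy': 198.12864219705668, 'eye': array([0.41213923, 0.01651719, 1.45874111]), 'orientation': array([  5.7653028 ,  -0.62600266, -89.60334181])}
side {'vfov': 50.67494280857518, 'cx': 319.97427717674185, 'cy': 193.41446612019803, 'eye': array([0.16926779, 0.63578934, 0.95268769]), 'orientation': array([  40.54067065,   -0.57448861, -147.74939808])}
0.1 [ 0.20580509 -0.58963256  0.22202872] [-1.79927133e+02 -1.36783481e-03  1.92388062e+01] [ 0.4044632   0.51150491 -0.33741463]
```

View pics/top0.png

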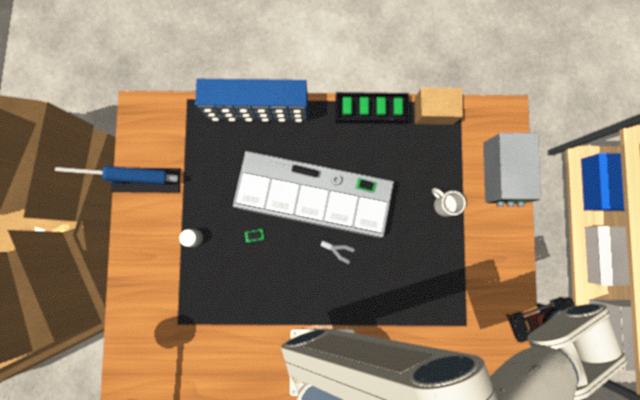

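View pics/side0.png

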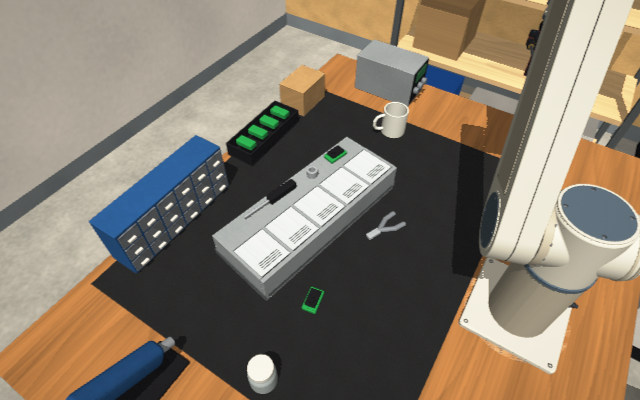

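The top view shows the case with its five white covers at about (253,189) to (372,213), and the deck items behind them. The unit (254,236) and cutters (338,250) are in front, and the mug is at (449,203). The side view agrees. Next I'll cast rays for the cover blobs in both views.

```bash
cat > h.py <<'E'
from rig import *
import cv2,numpy as np
from scipy.spatial.transform import Rotation as R
def ray(c,uv,z):
    f=200/np.tan(np.radians(c["vfov"]/2)); uv=np.atleast_2d(uv).astype(float)
    d=np.c_[(uv[:,0]-c["cx"])/f,-(uv[:,1]-c["cy"])/f,-np.ones(len(uv))]
    d=R.from_euler("xyz",c["orientation"],degrees=True).apply(d)
    e=np.array(c["eye"]); return e+d*((z-e[2])/d[:,2])[:,None]
E
python3 - <<'E'
from h import *
for n,box in(("top",(225,165,400,240)),("side",(225,140,400,285))):
    c=camera(n); g=c["color"].min(2); x0,y0,x1,y1=box
    m=np.zeros_like(g); m[y0:y1,x0:x1]=(g[y0:y1,x0:x1]>205)*255
    k,_,st,ce=cv2.connectedComponentsWithStats(m,connectivity=4)
    for i in range(1,k):
        if st[i,4]>100:
            q=cv2.minAreaRect(np.argwhere(cv2.erode((m==255).astype(np.uint8)*0+(_==i).astype(np.uint8),None,iterations=0))[:,::-1].astype(np.float32))
            print(n,st[i,4],ce[i].round(1),ray(c,[q[0]],.09)[0].round(4))
E
```

```text
top 873 [252.6 190. ] [0.5761 0.2367 0.09  ]
top 870 [281.9 196. ] [0.5566 0.1388 0.09  ]
top 870 [311.2 202.1] [0.5371 0.0408 0.09  ]
top 874 [340.5 208.1] [ 0.5179 -0.057   0.09  ]
top 871 [370.  214.1] [ 0.4983 -0.1552  0.09  ]
side 689 [365.7 165.4] [ 0.4991 -0.1526  0.09  ]
side 770 [342.6 184.1] [ 0.5175 -0.0548  0.09  ]
side 874 [317.4 204.6] [0.5376 0.0428 0.09  ]
side 1000 [290.1 226.8] [0.5556 0.1408 0.09  ]
side 1165 [260.2 251.3] [0.5759 0.2383 0.09  ]
```

Both views agree: the case yaw is about -11.25° and pads 1 to 5 run from (0.469,-0.149) to (0.547,0.244). I'll move above pad 1 with the fingers shut, then turn square to the case.

```bash
python3 -m crank '[[26.2,-22,0,0,0,0],[26.2,-22,0,0,0,0],[26.2,-22,0,0,0,0],[26.2,-22,0,0,0,0],[26.2,-22,0,0,0,0],[26.2,-22,0,0,0,0],[26.2,-22,0,0,0,0],[26.2,-22,0,0,0,0],[26.2,-22,0,0,0,0],[26.2,-22,0,0,0,0],[26.2,-22,0,0,0,0],[26.2,-22,0,0,0,0]]' 0 20
python3 -m crank '[[26.2,-22,0,0,0,0],[26.2,-22,0,0,0,0],[26.2,-22,0,0,0,0],[0,0,0,0,0,0.106],[0,0,0,0,0,0.106],[0,0,0,0,0,0.106],[0,0,0,0,0,0.106],[0,0,0,0,0,0.108],[0,0,0,0,0,0],[0,0,0,0,0,0],[0,0,0,0,0,0]]'
cat >> h.py <<'E'
def togo(k,gap=0.0):
    s=read_state(); Rm=R.from_euler("xyz",s["tcp_rot"],degrees=True)
    p=np.array([0.5079,0.0477,0.091+gap])+np.array([0.0195,0.0981,0])*(k-3)
    return (Rm.inv().apply(p-s["ee_pos"])*1000).round(1),np.round(s["force"],2),np.round(s["tcp_rot"],2),np.round(s["ee_pos"],4)
E
python3 -c "
from h import *
print(togo(1),read_state()['gripper_width'])
c=camera('wrist');cv2.imwrite('pics/w1.png',c['color'][:,:,::-1])"
```

```text
time_s: 1.2
ee_pos: [0.4163, -0.2356, 0.2227]
tcp_rot: [180.0, -0.0, 19.2]
force: [0.3, -0.4, 0.6]
gripper_width: 0.0112
grip_force: 0.0
time_s: 2.12
ee_pos: [0.4682, -0.149, 0.2226]
tcp_rot: [-180.0, 0.0, -11.1]
force: [0.6, 0.0, 0.4]
gripper_width: 0.0009
grip_force: 0.0
(array([  0.6,  -0.6, 131.6]), array([0.58, 0.02, 0.39]), array([-1.800e+02,  1.000e-02, -1.107e+01]), array([ 0.4682, -0.149 ,  0.2226])) 0.0008509525556551506
```

View pics/w1.png

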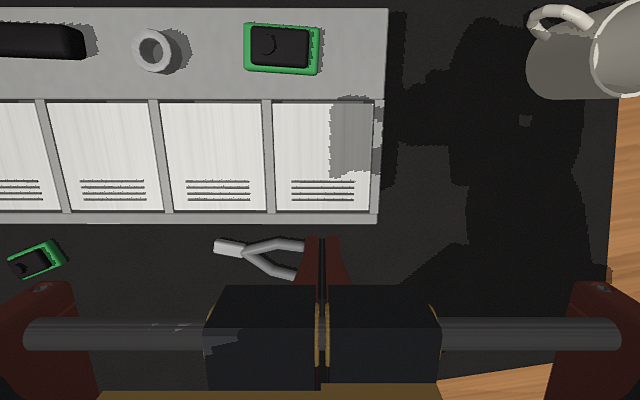

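The wrist view shows the ribs of the rightmost cover (cover1) at about (322,188), in line with the finger column. I'll check the pad by ray from this view while descending.

```bash
python3 -c "
from h import *
print(ray(camera('wrist'),[[322,189]],.091))"
python3 -m crank '[[0,0,30,0,0,0],[0,0,30,0,0,0],[0,0,30,0,0,0],[0,0,20,0,0,0],[0,0,10,0,0,0],[0,0,0,0,0,0],[0,0,0,0,0,0]]'
python3 -c "
from h import *
print(togo(1))"
```

```text
[[ 0.47140762 -0.15088745  0.091     ]]
time_s: 2.8
ee_pos: [0.4685, -0.1491, 0.1028]
tcp_rot: [-180.0, 0.0, -11.2]
force: [0.6, 0.5, 0.1]
gripper_width: 0.0008
grip_force: 0.0
(array([ 0.3, -0.7, 11.8]), array([0.58, 0.54, 0.1 ]), array([-1.800e+02,  2.000e-02, -1.121e+01]), array([ 0.4685, -0.1491,  0.1028]))
```

Within 2-3 mm, which is good enough. I'll approach and feel for contact.

```bash
python3 -m crank '[[0,0,4,0,0,0],[0,0,4,0,0,0],[0,0,2,0,0,0],[0,0,0,0,0,0]]' | grep -E "pos|force:"
python3 -m crank '[[0,0,1,0,0,0],[0,0,0,0,0,0]]' | grep -E "pos|^force:"
python3 -m crank '[[0,0,1,0,0,0],[0,0,0,0,0,0]]' | grep -E "pos|^force:"
```

```text
ee_pos: [0.4684, -0.149, 0.0929]
force: [-0.2, -0.1, -0.1]
grip_force: 0.0
ee_pos: [0.4684, -0.149, 0.0918]
force: [0.6, 0.9, -0.5]
ee_pos: [0.4683, -0.149, 0.0907]
force: [0.3, -0.3, 1.2]
```

```bash
python3 -m crank '[[0,0,1,0,0,0],[0,0,0,0,0,0]]' | grep -E "pos|^force:"
python3 -m crank '[[0,0,0.7,0,0,0],[0,0,0,0,0,0]]' | grep -E "pos|^force:"
```

```text
ee_pos: [0.4683, -0.149, 0.0897]
force: [-0.2, -0.3, 0.4]
ee_pos: [0.4683, -0.149, 0.089]
force: [-1.3, 0.2, 1.2]
```

```bash
python3 -m crank '[[0,0,0.5,0,0,0],[0,0,0,0,0,0]]' | grep -E "pos|^force:"
```

```text
ee_pos: [0.4684, -0.149, 0.0887]
force: [-2.2, 0.3, 5.1]
```

Cover1 sits firm: it gave about 2.5 mm and then jumped to 5 N. On to cover2.

```bash
python3 -m crank '[[0,0,-12,0,0,0],[0,-33.3,0,0,0,0],[0,-33.3,0,0,0,0],[0,-33.4,0,0,0,0],[0,0,0,0,0,0],[0,0,5,0,0,0],[0,0,4,0,0,0],[0,0,0,0,0,0],[0,0,0,0,0,0]]' | grep -E "pos|^force:"
python3 -c "
from h import *
print(togo(2))"
python3 -m crank '[[0,0,1,0,0,0],[0,0,1,0,0,0],[0,0,0,0,0,0]]' | grep -E "pos|^force:"
```

```text
ee_pos: [0.4873, -0.0518, 0.0909]
force: [0.1, 0.4, 0.2]
(array([ 0.8, -1.6, -0.1]), array([0.11, 0.4 , 0.23]), array([ 1.7999e+02,  6.0000e-02, -1.1320e+01]), array([ 0.4873, -0.0518,  0.0909]))
ee_pos: [0.4876, -0.0515, 0.0894]
force: [0.3, -0.9, 0.4]
```

```bash
python3 -m crank '[[0,0,0.5,0,0,0],[0,0,0,0,0,0]]' | grep -E "pos|^force:"
```

```text
ee_pos: [0.4878, -0.0512, 0.089]
force: [-0.2, -0.6, 0.5]
```

```bash
python3 -m crank '[[0,0,0.5,0,0,0],[0,0,0,0,0,0]]' | grep -E "pos|^force:"
```

```text
ee_pos: [0.4879, -0.0511, 0.0887]
force: [-2.2, -2.6, 4.5]
```

```bash
python3 -m crank '[[0,0,0.4,0,0,0],[0,0,0,0,0,0]]' | grep -E "pos|^force:"
```

```text
ee_pos: [0.4879, -0.0511, 0.0887]
force: [-2.1, -2.4, 7.9]
```

Cover2 is firm too (7.9 N with no travel). Next is cover3, with the same firm level of about 0.0888.

```bash
python3 -m crank '[[0,0,-12,0,0,0],[0,-33.3,0,0,0,0],[0,-33.3,0,0,0,0],[0,-33.4,0,0,0,0],[0,0,0,0,0,0],[0,0,5,0,0,0],[0,0,4,0,0,0],[0,0,1,0,0,0],[0,0,0.5,0,0,0],[0,0,0,0,0,0]]' | grep -E "pos|^force:"
python3 -c "
from h import *
print(togo(3))"
```

```text
ee_pos: [0.5068, 0.0463, 0.0892]
force: [-0.0, -0.3, -0.5]
(array([ 0.8, -1.6, -1.8]), array([-0.02, -0.3 , -0.46]), array([ 1.7998e+02,  5.0000e-02, -1.1320e+01]), array([0.5068, 0.0463, 0.0892]))
```

```bash
python3 -m crank '[[0,0,0.5,0,0,0],[0,0,0,0,0,0]]' | grep -E "pos|^force:"
```

```text
ee_pos: [0.5071, 0.0465, 0.0891]
force: [-0.2, -0.9, 0.1]
```

```bash
python3 -m crank '[[0,0,0.5,0,0,0],[0,0,0,0,0,0]]' | grep -E "pos|^force:"
```

```text
ee_pos: [0.5072, 0.0467, 0.0888]
force: [-1.1, -2.1, 3.6]
```

```bash
python3 -m crank '[[0,0,0.4,0,0,0],[0,0,0,0,0,0]]' | grep -E "pos|^force:"
```

```text
ee_pos: [0.5073, 0.0467, 0.0887]
force: [-1.6, -3.9, 7.5]
```

Cover3 is firm. Next is cover4.

```bash
python3 -m crank '[[0,0,-12,0,0,0],[0,-33.3,0,0,0,0],[0,-33.3,0,0,0,0],[0,-33.4,0,0,0,0],[0,0,0,0,0,0],[0,0,5,0,0,0],[0,0,4,0,0,0],[0,0,1,0,0,0],[0,0,0.8,0,0,0],[0,0,0,0,0,0],[0,0,0,0,0,0]]' | grep -E "pos|^force:"
python3 -c "
from h import *
print(togo(4))"
```

```text
ee_pos: [0.5266, 0.1444, 0.0893]
force: [-0.1, -0.2, -0.0]
(array([ 0.5, -1.5, -1.7]), array([-0.12, -0.21, -0.01]), array([ 1.7998e+02,  2.0000e-02, -1.1300e+01]), array([0.5266, 0.1444, 0.0893]))
```

```bash
python3 -m crank '[[0,0,0.6,0,0,0],[0,0,0,0,0,0]]' | grep -E "pos|^force:"
```

```text
ee_pos: [0.5269, 0.1448, 0.0888]
force: [-0.1, -1.4, -0.1]
```

```bash
python3 -m crank '[[0,0,0.5,0,0,0],[0,0,0,0,0,0]]' | grep -E "pos|^force:"
```

```text
ee_pos: [0.5269, 0.145, 0.0884]
force: [0.2, -1.4, 2.0]
```

```bash
python3 -m crank '[[0,0,0.4,0,0,0],[0,0,0,0,0,0]]' | grep -E "pos|^force:"
```

```text
ee_pos: [0.5268, 0.1452, 0.0879]
force: [-0.3, -0.5, 1.9]
```

```bash
python3 -m crank '[[0,0,0.4,0,0,0],[0,0,0,0,0,0]]' | grep -E "pos|^force:"
```

```text
ee_pos: [0.5268, 0.1453, 0.0875]
force: [-0.9, -1.8, 1.7]
```

Cover4 keeps sinking under about 2 N, below the firm level of the others, so it's the rocking one. I'll keep pushing.

```bash
python3 -m crank '[[0,0,1,0,0,0],[0,0,1,0,0,0],[0,0,1,0,0,0],[0,0,1,0,0,0],[0,0,0,0,0,0]]' | grep -E "pos|^force:"
```

```text
ee_pos: [0.5269, 0.1454, 0.0833]
force: [1.2, -1.2, 1.7]
```

```bash
python3 -m crank '[[0,0,1.5,0,0,0],[0,0,1.5,0,0,0],[0,0,1.5,0,0,0],[0,0,1.5,0,0,0],[0,0,1.5,0,0,0],[0,0,0,0,0,0]]' | grep -E "pos|^force:"
```

```text
ee_pos: [0.5265, 0.1453, 0.0756]
force: [0.2, 0.5, 0.2]
```

```bash
python3 -m crank '[[1,0,1.5,0,0,0],[1,0,1.5,0,0,0],[1,0,1.5,0,0,0],[1,0,1.5,0,0,0],[1,0,1.5,0,0,0],[1,0,1.5,0,0,0],[0,0,0,0,0,0]]' | grep -E "pos|^force:"
python3 -c "
from h import *
c=camera('side');cv2.imwrite('pics/s2.png',cv2.resize(c['color'][150:300,200:420,::-1],None,fx=3,fy=3))"
```

```text
ee_pos: [0.5324, 0.1439, 0.0665]
force: [-1.7, 0.0, 1.3]
```

View pics/s2.png

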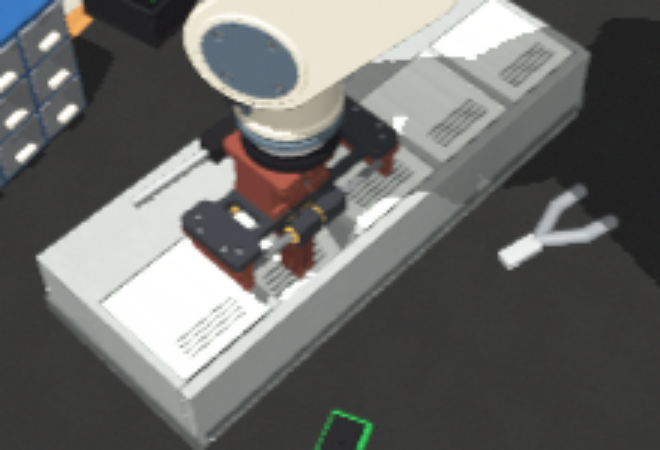

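The crop shows the fingers (300,265) pushed into the bay of the second cover from the left (cover4), which has tilted down. The other covers look shut. Continuing down and toward the pivot.

```bash
python3 -m crank '[[1,0,1.5,0,0,0],[1,0,1.5,0,0,0],[1,0,1.5,0,0,0],[1,0,1.5,0,0,0],[0,0,0,0,0,0]]' | grep -E "pos|^force:"
```

```text
ee_pos: [0.5373, 0.1432, 0.0609]
force: [-0.5, -0.2, 0.3]
```

```bash
python3 -m crank '[[1,0,1.5,0,0,0],[1,0,1.5,0,0,0],[1,0,1.5,0,0,0],[1,0,1.5,0,0,0],[0,0,0,0,0,0]]' | grep -E "pos|^force:"
```

```text
ee_pos: [0.5406, 0.1426, 0.0547]
force: [-1.2, 0.2, 1.6]
```

```bash
python3 -m crank '[[0,0,1,0,0,0],[0,0,1,0,0,0],[0,0,1,0,0,0],[0,0,0,0,0,0]]' | grep -E "pos|^force:"
```

```text
ee_pos: [0.5403, 0.1425, 0.0518]
force: [0.1, -0.1, 1.3]
```

```bash
python3 -m crank '[[0,0,1,0,0,0],[0,0,1,0,0,0],[0,0,0,0,0,0]]' | grep -E "pos|^force:"
```

```text
ee_pos: [0.5401, 0.1426, 0.05]
force: [-2.7, 0.8, 5.1]
```

The force is rising, so the stop is near. I'll withdraw, backing off the cover and then going up and away toward the robot.

```bash
python3 -m crank '[[-2,0,-2,0,0,0],[-3,0,-6,0,0,0],[0,0,-15,0,0,0],[0,0,-30,0,0,0],[0,0,-35,0,0,0],[0,0,-35,0,0,0],[0,0,-35,0,0,0],[-35,0,0,0,0,0],[-35,0,0,0,0,0],[-35,0,0,0,0,0],[0,0,0,0,0,0],[0,0,0,0,0,0]]'
python3 - <<'E'
from h import *
w=camera('wrist')["color"];s=camera('side')["color"]
s=cv2.resize(s[130:300,200:420],None,fx=2.5,fy=2.5); w=cv2.resize(w,(480,300))
cv2.imwrite('pics/f.png',np.vstack([cv2.copyMakeBorder(w,0,0,0,s.shape[1]-480,0),s])[:600,:,::-1] if 0 else cv2.resize(s,None,fx=1,fy=1)[:,:,::-1])
cv2.imwrite('pics/fw.png',w[:,:,::-1])
E
```

```text
time_s: 12.35
ee_pos: [0.4313, 0.1641, 0.2085]
tcp_rot: [-180.0, -0.0, -11.1]
force: [0.9, -1.2, 0.7]
gripper_width: 0.0004
grip_force: 0.0
```

View pics/f.png

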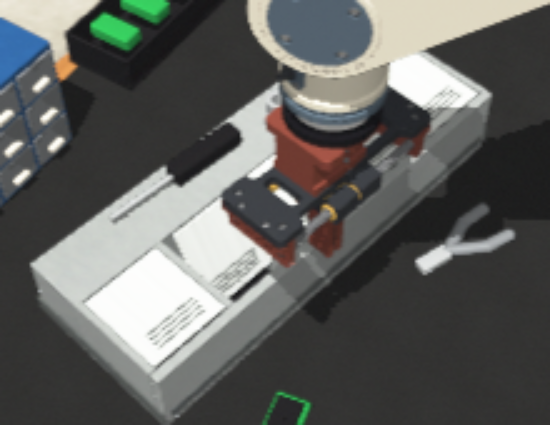

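View pics/fw.png

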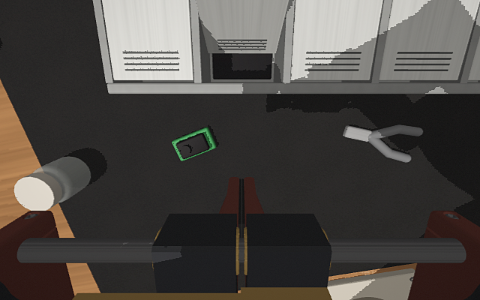

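The side crop and the wrist view show cover4's near end sunk, with a dark opening at wrist (242,66); the other covers are shut and the bystanders undisturbed. I'll work out the tilt from the cover's near edge at about row 53 in the wrist view.

Run:
```python
from h import *
from scipy.optimize import brentq
c=camera('wrist'); g=c["color"].min(2).astype(int)
print(g[20:115:2,322])
ex=np.array([.981,-.195]); pv=np.array([.5274,.1458])+.045*ex
for row in (68,70,72):
    def f(t):
        L,h=.065,.0025
        x=-L*np.cos(t)+h*np.sin(t); z=.0875-L*np.sin(t)+h*np.cos(t)
        p=ray(c,[[322,row]],z)[0]; return (p[:2]-pv)@ex-x
    ts=np.radians(np.arange(0,66,6)); print(row,[round(f(t)*1000,1) for t in ts])
```

```text
[153 154 152 152 151 151 152 152 152 152 152 152 152 152 152 152 152 160
  75  85  74 169  70 168  61 157 154  40  40  40  41  40  39  40  40  39
  41  40  26  21  22  21  22  18  80  97  69 131]
68 [np.float64(33.6), np.float64(33.7), np.float64(33.1), np.float64(31.8), np.float64(29.7), np.float64(27.0), np.float64(23.7), np.float64(19.8), np.float64(15.3), np.float64(10.3), np.float64(4.9)]
70 [np.float64(32.1), np.float64(32.2), np.float64(31.5), np.float64(30.1), np.float64(28.1), np.float64(25.4), np.float64(22.0), np.float64(18.0), np.float64(13.5), np.float64(8.5), np.float64(3.0)]
72 [np.float64(30.6), np.float64(30.6), np.float64(29.9), np.float64(28.5), np.float64(26.4), np.float64(23.7), np.float64(20.3), np.float64(16.3), np.float64(11.7), np.float64(6.7), np.float64(1.2)]
```

The tilt comes out near the 60° stop, well past 45°, and the arm is clear.

```bash
python3 -c "
from rig import *
print(finish_job())"
```

```text
the job is handed in; nothing more can be done
None
```

Cover4 (at y = +100 mm of the case) was the rocking one: I pushed it open to about 60° and left it there; covers 1–3 pressed firm (peak about 8 N) and look shut, cover5 was never touched, the bystanders looked undisturbed, and the job is handed in (no verdict was shown).

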